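Disinfect the mixer cup, then hold a tube on the vortex mixer

TASK

First spray the rubber cup of the vortex mixer with disinfectant: push the white cap of the spray can beside it all the way down and let it spring back up. Then take the orange-capped tube out of the grey rack, stand it upright in the rubber cup and press down with the tube alone until the sprung cup has sunk half of its 12 mm travel. Keep it there for at least two seconds and finish while still holding the tube pressed like that; leave the two glass tubes, the beaker, the dropper bottle and the timer where they are.

Things in the scene. Friction and masses are not known exactly. Their poses are not given: they have to be found in the camera images.
- mixer: White box-shaped vortex mixer, 130 (own x) x 100 (own y) x 55 mm high with black control knob on its -x face, fixed to the worktop. Origin: centre of its underside; z up. Its black rubber cup stands on a steel stem on its top, 15 mm from the centre towards own +x. Overhead, beyond the work, hangs a fixed shelf board, 530 mm over the worktop, front edge 570 mm ahead of the robot base.
- mixer_cup (a joint): How far the rubber cup is pressed straight down, m: 0 at rest (up), 0.012 fully down. Sprung: about 2 N starts it, 6 N at half travel, 10 N at full travel; it springs back when let go. At half travel the gap between the cup's underside and the grey collar below it has shrunk from 13 mm to 7 mm.
- cup_floor (a point): Centre of the inner floor of the black rubber cup, on which the tube's foot stands; it moves down with the cup (79 mm above the worktop at rest). The cup is open at the top, 20 mm deep inside, about 26 mm inner diameter at the floor and 34 mm at the rim, 50 mm outer diameter at the rim, rim 99 mm above the worktop at rest.
- sprayer: Aluminium spray can of 50 mm diameter with blue band, in a dark steel holder with 80 x 80 mm foot, fixed to the worktop 120 to 140 mm from the mixer's centre on its -y side, 127 mm high in all. Origin: centre of the foot's underside; z up, own +y is the way the nozzle points, to the mixer.
- spray_cap (a joint): How far the white cap of the spray can is pressed straight down, m: 0 up, 0.008 fully down. Sprung: about 2 N starts it, 6 N fully down; springs back by itself.
- cap_top (a point): Centre of the flat top of the white spray cap (26 mm across, 127 mm above the worktop when up); moves with the cap.
- rack: Grey plastic two-deck tube rack, 46 (own x) x 166 (own y) x 50 mm high, fixed. Origin: centre of its underside; five 16 mm holes through its upper deck lie along own y, 30 mm apart, the middle one at the origin. The tubes stand on the lower deck, 8 mm above the worktop. Three tubes stand in the middle and the two outermost holes.
- tube: The tube to be mixed: closed tube with orange cap, 88 mm long, loose, 15 to 30 g, upright in the rack (its top 96 mm above the worktop). The cap, the top 22 mm, is 17 mm across; the glass below is 13 mm across. Origin: centre of its foot; own z runs along it to the cap. Take it by the cap.
- glass_a: White-topped open glass tube without cap, 13 mm across, 98 mm long, loose in the rack; to be left alone. Origin: centre of its foot.
- glass_b: A second such open glass tube, to be left alone. Origin: centre of its foot.
- beaker: Glass beaker, 52 mm across, 69 mm high, loose; to be left alone. Origin: centre of its foot.
- dropper: White dropper bottle with blue cap, 36 mm across, 98 mm high, loose; to be left alone. Origin: centre of its foot.
- timer: White lab timer with three keys, 58 x 66 x 66 mm, loose; to be left alone. Origin: centre of its foot.
Mind the look-alikes: they are no part of the job. Leave any yellow look-alike of the sprayer alone.

How it is judged:
By the outcome, as a careful person would: the job done as asked, in the order asked, and still so for the second after the job is handed in, while the arm keeps its last pose, push and grip.
It also fails if it takes over 51 s, if anything falls off the work surface, if the arm or the gripper's body presses on something with over 40 N, if the wrist force passes 120 N, or if a joint passes its speed limit or range.

ROBOT

A 7-joint arm with a two-finger parallel gripper is mounted at the origin on a cart in front of the work surface, level with it; the furniture and walls round the work are solid. World frame = base frame: x ahead of the robot, y to its left, z up, the work surface at z = 0. Lengths are in m, angles in rad, forces in N, time in s.
With the tool pointing down it reaches from about 0.4 to 0.85 m from the base axis. Payload 10.4 kg.
Tool frame: the origin (TCP) lies on the centre line of the jaws, within the pads' length; the fingertips stand r.tip_extent ahead of it and the grasp point (between the pads) lies 3 mm ahead of it (r.tip_extent is the distance from the TCP to the fingertips, in m); z points along the fingers, y is the direction in which the jaws open and shut (so a half turn about z gives the same grasp; the last joint's range is limited). The gripper opens to 87 mm and grips with 3 to 60 N. Pads are 19 mm wide; open, the fingers measure 117 mm over their backs; the gripper's body (75 mm by 190 mm) begins 51 mm behind the grasp point.
Start: joints at [-1.247, 0.332, -0.065, 1.46, 0.022, 1.35, -0.088], TCP at [0.212, 0.588, 0.245] pointing down, gripper open.
Joint ranges: [-2.6, 2.6], [-0.5, 2.12], [-1.47, 1.34], [0.16, 2.42], [-1.27, 4.41], [0.06, 2.06], [-2.6, 2.6]. Speed limits (rad/s): [2.22, 2.22, 2.79, 2.79, 3.14, 3.14, 3.14].

INTERFACE

Orientations are given as a unit quaternion [x, y, z, w].
In Python, from bench import r gives the robot as it stands. The module is installed in compiled form; this text tells all that it offers.
- The arm moves only by the shell command python3 -m jog 'ROWS' [FORCE]. ROWS is JSON, a list of rows, each a list of 5 numbers: the shift along the tool's x, y, z in cm, then the turn about the tool's z in rad, then the closure, from 0 (fully open) to 1 (shut). A call has exactly 10 rows; each row shifts and turns the pose as measured when the row begins, along the tool's axes as they then stand; what a row does not reach is not made up. A row lasts 1/10 s, in which the tool goes at most 50 mm and 8.59 degrees, less where a joint would pass 70% of its speed; a pose out of reach is approached as far as the arm can. A call with a gripper value outside its range is refused whole. The fingers move at their own pace and stop on an object; FORCE is the grip in N (left out, the last holds). Time passes only in rows, so rows that do not move let the fingers close, or fill a call up. It gives the time, the measured TCP pose, the force and the opening at its end, in the units of the state.
- r.read_state(): the state, without advancing time (a new reading comes with each control period).
- r.camera(name): name is "scene" or "top" or "wrist"; returns a dict with "pixels" (420x560x3 uint8, red, green, blue), "fx", "fy", "cx", "cy" (pixels), "k1" (the pictures are not rectified: a ray, as slopes to the right and down, at radius r is drawn at 1 + k1 r^2 times it, then the intrinsics apply), "camera_from_world" (4x4, takes a point from world to camera coordinates). Camera axes: x right, y up, looking along -z (the intrinsics and any distortion apply to the point x, -y, -z); pixel columns grow to the right and rows downward; lengths in m; the calibration is good to about 2 mm. A picture is of the moment at which its call begins. There is no depth.
- r.close_job(): hands the job in, once; it reports no verdict.
The state is a dict: "time": time; "joint_positions": joint angles; "joint_vel": joint speeds; "joint_torque": joint torques, N m; "ee_pos": TCP position; "eef_rot": TCP orientation; "ft_force": force on the tool from outside, world axes, zero at the start; "torque": the same for the moment, N m; "width": finger opening in m.
Only numpy, scipy, OpenCV 4.12 (cv2) and the standard library are available. Lean on these libraries where they do the work, as an engineer would, in place of code of your own. Each camera call takes 0.05 s, during which the arm holds its last target. There are 200 camera calls.

## Working session

There is one attempt and no reset: what is moved stays moved. The work goes in short steps, Python scripts to look and compute and a shell command to move; the robot and the scene stay as the last step left them, time stands still between calls to the robot, and variables do not carry over. Pictures are saved under pics/ and viewed, about 8 in all and at most 12, crops included, and the job is handed in when it is done.

```bash
mkdir -p pics; cat > h.py <<'E'
import numpy as np, cv2
from bench import r
def cam(n):
    c=r.camera(n); return c
def save(c,f): cv2.imwrite('pics/'+f,cv2.cvtColor(c['pixels'],cv2.COLOR_RGB2BGR))
def ray(c,u,v):
    xd=(u-c['cx'])/c['fx']; yd=(v-c['cy'])/c['fy']; x,y=xd,yd
    for _ in range(30):
        s=1+c['k1']*(x*x+y*y); x,y=xd/s,yd/s
    M=np.linalg.inv(np.array(c['camera_from_world'])); d=M[:3,:3]@np.array([x,-y,-1.]); return M[:3,3],d
def plane(c,u,v,z):
    o,d=ray(c,u,v); return o+d*(z-o[2])/d[2]
def proj(c,p):
    q=np.array(c['camera_from_world'])@np.append(p,1); x,y=q[0]/-q[2],-q[1]/-q[2]; s=1+c['k1']*(x*x+y*y)
    return c['cx']+c['fx']*x*s, c['cy']+c['fy']*y*s
def tri(c1,p1,c2,p2):
    o1,d1=ray(c1,*p1);o2,d2=ray(c2,*p2)
    t=np.linalg.lstsq(np.stack([d1,-d2],1),o2-o1,rcond=None)[0]
    a=o1+t[0]*d1;b=o2+t[1]*d2; return (a+b)/2,np.linalg.norm(a-b)
E
python3 - <<'E'
from h import *
import pickle
C={}
for n in('scene','top'):
    C[n]=cam(n); save(C[n],n+'0.png'); print(n,np.linalg.inv(C[n]['camera_from_world'])[:3,3].round(3))
pickle.dump(C,open('C0.pkl','wb'))
s=r.read_state(); print(s,r.tip_extent)
E
```

```text
scene [-0.423 -0.515  0.701]
top [0.244 0.03  1.175]
{'time': 0.1, 'joint_positions': array([-1.24661501,  0.33278169, -0.06470892,  1.46079143,  0.02158798,
        1.34987928, -0.08848187]), 'joint_vel': array([-0.00114327, -0.00264301,  0.00131232, -0.0016553 , -0.00054226,
       -0.00041511,  0.00039777]), 'joint_torque': array([ 1.32648005e-03, -6.24545360e+01,  2.47738149e-02, -3.90716422e+01,
       -6.14673877e-02,  3.66961502e-02,  8.13421138e-05]), 'ee_pos': array([0.21231516, 0.58753068, 0.24388181]), 'eef_rot': array([ 1.72502564e-01,  9.85008896e-01, -5.76540553e-04, -8.30707789e-05]), 'ft_force': array([ 0.73110659, -0.2940713 ,  0.0681583 ]), 'torque': array([ 0.00662671, -0.0402507 ,  0.03666549]), 'width': 0.08715292066247933} 0.022
```

View pics/scene0.png

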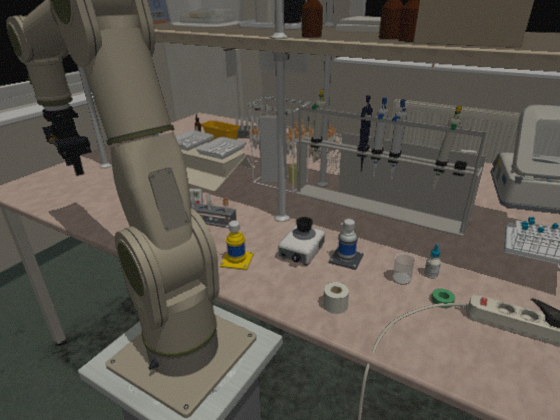

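View pics/top0.png

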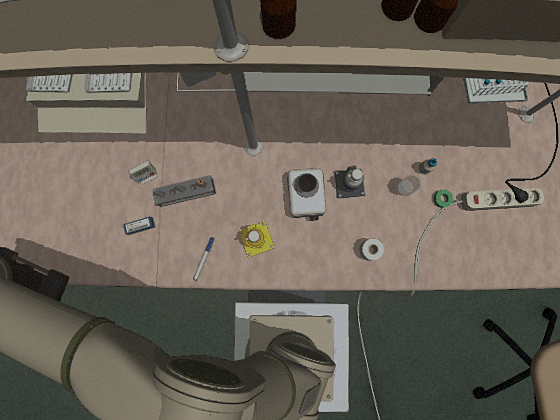

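The scene view shows the blue-banded sprayer at (347,245), the mixer at (302,240), a yellow look-alike at (237,247) and the rack at (213,212). In the top view these are the sprayer at (352,180), mixer (307,190), yellow look-alike (257,237) and rack (184,190). Possible confusions are the yellow can (top 257,237) for the sprayer, and the two white glass tubes in the rack for the orange-capped tube (about top 200,182). I'll check these choices in a close crop.

```bash
python3 - <<'E'
from h import *
a=cv2.imread('pics/top0.png');b=cv2.imread('pics/scene0.png')
f=lambda i,x,y,w,h,k:cv2.resize(i[y:y+h,x:x+w],None,fx=k,fy=k,interpolation=cv2.INTER_CUBIC)
t1=f(a,145,165,80,50,5); t2=f(a,280,155,90,70,5)[:300,:400]
s1=f(b,180,180,80,60,5)[:300]; s2=f(b,270,210,100,75,4)
o=np.zeros((600,800,3),np.uint8)
o[:250,:400]=t1;o[:300,400:800]=t2;o[300:600,:400]=s1;o[300:600,400:800]=s2
cv2.imwrite('pics/crop1.png',o)
E
```

```text
(no output)
```

View pics/crop1.png

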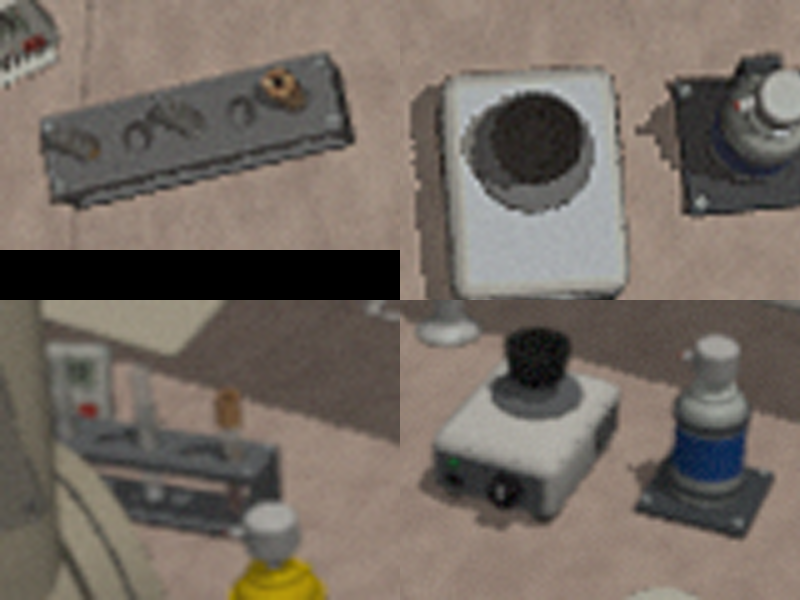

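The crop confirms the orange cap at top (200,181), at the rack's -y end hole. The white cap of the blue-banded can is at top (356,174) and the black cup rim at top (308,182).

```bash
python3 - <<'E'
from h import *
import pickle
C=pickle.load(open('C0.pkl','rb'));T,S=C['top'],C['scene']
for n,pt,ps,z in(('orange',(200.4,181.4),(225.6,199),.096),('cap',(356,174),(349.5,220.5),.127),('cup',(308,182.6),(304.5,219),.099)):
    p,e=tri(T,pt,S,ps); print(n,'top',plane(T,*pt,z).round(4),'scene',plane(S,*ps,z).round(4),'tri',p.round(4),round(e,4))
# rack ends, mixer corners in top view
def P(x,y,z):return plane(T,x,y,z)
A=[P(145+x/5,165+y/5,.05) for x,y in((40,120),(328,54),(350,135),(55,200))]
print('rack',[a.round(3) for a in A])
d=A[1]-A[0];print('rack yaw dir',np.arctan2(d[1],d[0]))
m=[P(280+x/5,155+y/5,.055) for x,y in((45,72),(210,70),(227,293),(58,297))]
print('mixer',[a.round(3) for a in m])
s=r.read_state();print(T['fx'],S['fx'])
# hsv orange blob
h=cv2.cvtColor(T['pixels'],cv2.COLOR_RGB2HSV)[165:215,185:225]
mk=((h[...,1]>110)&(h[...,2]>90)).astype('u1');ys,xs=mk.nonzero();print('orange',len(xs),xs.mean()+185,ys.mean()+165,xs.min()+185,xs.max()+185,ys.min()+165,ys.max()+165)
for z in(.055,.0): print(proj(T,np.array([.55,.2,z])))
E
```

```text
orange top [0.4739 0.2506 0.096 ] scene [0.4693 0.2447 0.096 ] tri [0.4754 0.2509 0.0916] 0.0016
cap top [ 0.4915 -0.1616  0.127 ] scene [ 0.4929 -0.166   0.127 ] tri [ 0.493  -0.1638  0.1257] 0.0043
cup top [ 0.4729 -0.0378  0.099 ] scene [ 0.4806 -0.0341  0.099 ] tri [ 0.4722 -0.0379  0.1043] 0.0012
rack [array([0.461, 0.394, 0.05 ]), array([0.5  , 0.232, 0.05 ]), array([0.454, 0.218, 0.05 ]), array([0.416, 0.383, 0.05 ])]
rack yaw dir -1.3338992175809734
mixer [array([0.519, 0.012, 0.055]), array([ 0.522, -0.08 ,  0.055]), array([ 0.396, -0.088,  0.055]), array([0.393, 0.004, 0.055])]
412.5600768773924 411.23619635800685
orange 10 201.2 181.5 199 203 179 183
(np.float64(222.30950655428478), np.float64(158.15782963708278))
(np.float64(224.93855143117398), np.float64(163.12797271275355))
```

```bash
python3 -m jog '[[-3.6,-2.3,0,0,0],[-3.6,-2.3,0,0,0],[-3.6,-2.3,0,0,0],[-3.6,-2.3,0,0,0],[-3.6,-2.3,0,0,0],[-3.6,-2.3,0,0,0],[-3.6,-2.3,0,0,0],[-3.6,-2.3,0,0,0],[-3.6,-2.3,0,0,0],[-3.6,-2.3,0,0,0]]'
```

```text
time: 1.1
ee_pos: [0.4762, 0.2405, 0.2394]
eef_rot: [0.166, 0.986, -0.003, -0.003]
ft_force: [0.1, 0.8, 0.4]
width: 0.0866
```

```bash
python3 -m jog '[[0,0,0,-0.12,0],[0,0,0,-0.12,0],[0,0,0,-0.12,0],[0,0,0,-0.12,0],[0,0,0,-0.12,0],[0,0,0,0,0],[0,0,0,0,0],[0,0,0,0,0],[0,0,0,0,0],[0,0,0,0,0]]'; python3 - <<'E'
from h import *
import pickle
c=cam('wrist');save(c,'w1.png');pickle.dump(c,open('w1.pkl','wb'));print(r.read_state()['ee_pos'],r.read_state()['eef_rot'],proj(c,np.array([.474,.2505,.096])))
E
```

```text
time: 2.1
ee_pos: [0.4797, 0.2311, 0.2369]
eef_rot: [-0.132, 0.991, -0.004, -0.005]
ft_force: [-0.5, -0.0, -0.3]
width: 0.0869
[0.47966693 0.23112329 0.23695607] [-0.13235524  0.99118064 -0.00390253 -0.00527307] (np.float64(304.8906672671197), np.float64(198.6229287769895))
```

View pics/w1.png

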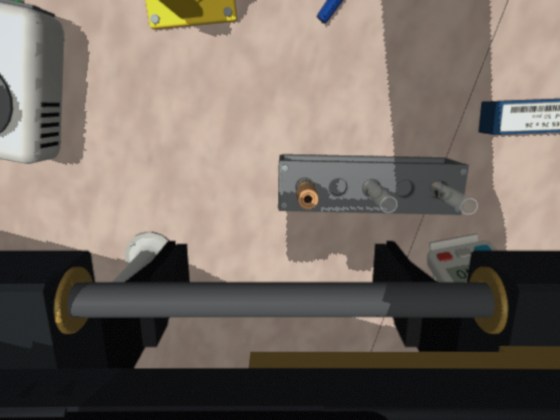

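The wrist view shows the orange cap top at (308,199), within 3 px of my prediction. The rack is parallel to the jaw line.

```bash
cat >> h.py <<'E'
from scipy.spatial.transform import Rotation as Rn
def todo(p):
    s=r.read_state();R=Rn.from_quat(s['eef_rot']).as_matrix();print('tool shift cm',(100*R.T@(np.array(p)-s['ee_pos'])).round(2),'pos',s['ee_pos'].round(4),'jaw deg',np.degrees(np.arctan2(R[1,1],R[0,1])).round(1),'tilt z',R[:,2].round(4),'F',s['ft_force'].round(1),'w',round(s['width'],4),'t',round(s['time'],2))
E
python3 - <<'E'
from h import *
import pickle
c=pickle.load(open('w1.pkl','rb'));print(plane(c,308,199,.096))
todo([.492,-.163,.22])
E
```

```text
[0.47365515 0.25291712 0.096     ]
tool shift cm [  9.13 -38.34   2.04] pos [0.4797 0.2311 0.237 ] jaw deg 105.2 tilt z [-0.0094 -0.0091 -0.9999] F [-0.8  0.1  0.1] w 0.087 t 2.15
```

```bash
python3 -m jog '[[1.6,-3.8,0,0,1],[1.5,-3.8,0,0,1],[1.2,-3.8,0,0,1],[0.9,-3.8,0,0,1],[0.9,-3.8,0.2,0,1],[0.9,-3.8,0.2,0,1],[0.6,-3.8,0.2,0,1],[0.6,-3.8,0.2,0,1],[0.3,-3.8,0.4,0,1],[0.3,-3.8,0.4,0,1]]' 20; python3 - <<'E'
from h import *
import pickle
c=cam('wrist');save(c,'w2.png');pickle.dump(c,open('w2.pkl','wb'));print(proj(c,np.array([.492,-.163,.127])),proj(c,np.array([.473,-.038,.099])))
todo([.492,-.163,.155])
E
```

```text
time: 3.15
ee_pos: [0.4946, -0.1668, 0.2251]
eef_rot: [-0.135, 0.991, -0.003, -0.002]
ft_force: [0.6, 0.8, -0.5]
width: 0.0151
(np.float64(284.56951147948024), np.float64(212.02740090909586)) (np.float64(452.5219002162605), np.float64(220.85956870448902))
tool shift cm [-0.12  1.13  6.97] pos [ 0.494  -0.1736  0.2248] jaw deg 105.2 tilt z [-0.004  -0.0089 -1.    ] F [-3.5 -3.  -1.2] w 0.0112 t 3.2
```

View pics/w2.png

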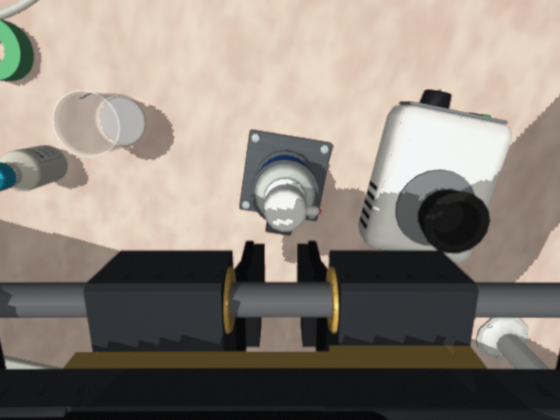

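The wrist view shows the white cap top at (285,207) and the cup rim at (454,220), both near my predictions. The fingers are closing.

```bash
python3 -m jog '[[0,0.5,1,0,1],[0,0.4,1,0,1],[0,0.2,1,0,1],[0,0,1,0,1],[0,0,0.5,0,1],[0,0,0.5,0,1],[0,0,0,0,1],[0,0,0,0,1],[0,0,0,0,1],[0,0,0,0,1]]'; python3 - <<'E'
from h import *
import pickle
c=pickle.load(open('w2.pkl','rb'));print('cap',plane(c,285,207,.127),'cup',plane(c,454,220,.099))
todo([.493,-.163,.155])
c=cam('wrist');save(c,'w3.png');print(proj(c,np.array([.493,-.163,.127])))
h=cv2.cvtColor(c['pixels'],cv2.COLOR_RGB2HSV)
E
```

```text
time: 4.2
ee_pos: [0.4907, -0.1602, 0.1702]
eef_rot: [-0.133, 0.991, -0.004, -0.003]
ft_force: [0.5, 0.3, -0.1]
width: 0.0009
cap [ 0.48856766 -0.16366581  0.127     ] cup [ 0.47207856 -0.03720489  0.099     ]
tool shift cm [-0.16 -0.32  1.52] pos [ 0.4907 -0.1602  0.1702] jaw deg 105.3 tilt z [-0.0048 -0.0079 -1.    ] F [ 0.5  0.3 -0.1] w 0.0009 t 4.2
(np.float64(270.6786723215216), np.float64(247.4318048638789))
```

```bash
python3 -m jog '[[0,-0.3,0.5,0,1],[0,0,0.5,0,1],[0,0,0.5,0,1],[0,0,0.4,0,1],[0,0,0.3,0,1],[0,0,0.3,0,1],[0,0,0.3,0,1],[0,0,0.3,0,1],[0,0,0.2,0,1],[0,0,0,0,1]]'; python3 - <<'E'
from h import *
todo([.4905,-.163,.14])
c=cam('scene');save(c,'s3.png')
im=cv2.imread('pics/s3.png');cv2.imwrite('pics/s3c.png',cv2.resize(im[175:275,290:420],None,fx=5,fy=5,interpolation=cv2.INTER_CUBIC))
E
```

```text
time: 5.25
ee_pos: [0.492, -0.164, 0.1421]
eef_rot: [-0.132, 0.991, -0.002, -0.002]
ft_force: [-3.4, 0.6, 5.0]
width: 0.0003
tool shift cm [0.12 0.13 0.21] pos [ 0.492  -0.164   0.1421] jaw deg 105.2 tilt z [-0.0029 -0.0036 -1.    ] F [-3.4  0.6  5. ] w 0.0003 t 5.25
```

View pics/s3c.png

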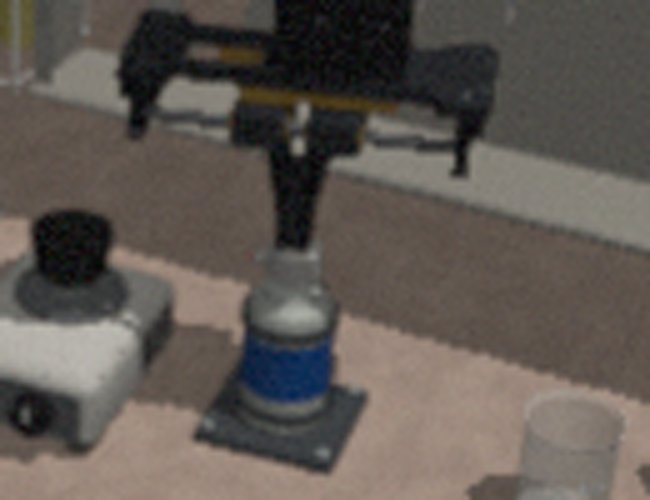

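The fingertips are on the white cap at crop (292,248) and it is pressed about 7 mm (5 N). I'll push it to the stop and then lift.

```bash
python3 -m jog '[[0,0,0.3,0,1],[0,0,0.3,0,1],[0,0,0.4,0,1],[0,0,0.5,0,1],[0,0,0.6,0,1],[0,0,0.6,0,1],[0,0,0.6,0,1],[0,0,0.6,0,1],[0,0,0.6,0,1],[0,0,0.6,0,1]]'
```

```text
time: 6.3
ee_pos: [0.4927, -0.1649, 0.1403]
eef_rot: [-0.129, 0.992, 0.014, 0.005]
ft_force: [-34.9, 9.5, 77.8]
width: 0.0002
```

It's at the stop, and the force is higher than I wanted. Lifting straight off.

```bash
python3 -m jog '[[0,0,-0.5,0,1],[0,0,-1,0,1],[0,0,-1,0,1],[0,0,-2,0,1],[0,0,-2,0,1],[0,0,-2,0,1],[0,0,-1,0,1],[0,0,0,0,0.4],[0,0,0,0,0.4],[0,0,0,0,0.4]]'; python3 - <<'E'
from h import *
import pickle
c=cam('scene');save(c,'s4.png')
im=cv2.imread('pics/s4.png');cv2.imwrite('pics/s4c.png',cv2.resize(im[175:275,290:420],None,fx=5,fy=5,interpolation=cv2.INTER_CUBIC))
todo([.474,.2515,.2])
E
```

```text
time: 7.3
ee_pos: [0.4914, -0.1677, 0.2397]
eef_rot: [-0.129, 0.992, 0.014, 0.004]
ft_force: [0.1, 0.0, -0.1]
width: 0.0169
tool shift cm [-9.02 40.83  5.15] pos [ 0.4913 -0.1676  0.2395] jaw deg 104.9 tilt z [ 0.0043  0.0286 -0.9996] F [ 0.6 -0.7 -0. ] w 0.0208 t 7.35
```

View pics/s4c.png

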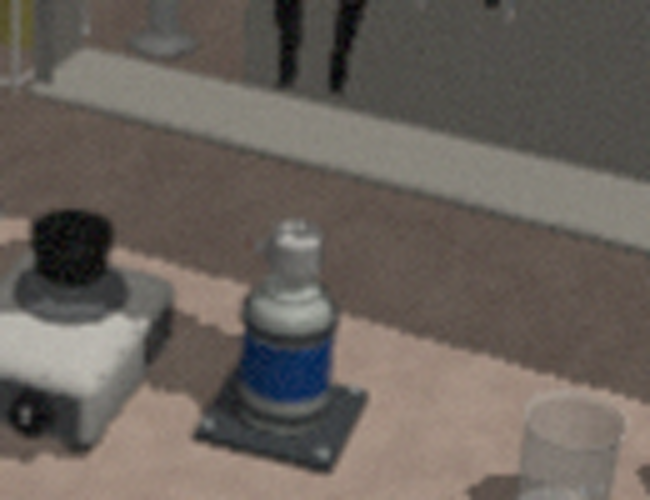

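The cap has sprung back up (crop 298,228) and the can is in place. On to the tube.

```bash
python3 -m jog '[[-0.3,4.6,0.2,0,0.5],[-0.4,4.6,0.2,0,0.5],[-0.4,4.6,0.2,0,0.5],[-0.9,4.6,0.2,0,0.5],[-0.9,4.6,0.2,0,0.5],[-1.2,4.6,0.2,0,0.5],[-1.4,4.4,0.2,0,0.5],[-1.4,3.5,0.2,0,0.5],[-1.2,2.5,0.2,0,0.5],[-0.8,1.6,0.2,0,0.5]]'; python3 - <<'E'
from h import *
todo([.474,.2515,.15])
E
```

```text
time: 8.35
ee_pos: [0.4719, 0.2501, 0.2225]
eef_rot: [-0.126, 0.992, 0.012, -0.001]
ft_force: [-0.4, -0.1, 0.3]
width: 0.0434
tool shift cm [-0.22 -0.09  7.25] pos [0.4719 0.2501 0.2225] jaw deg 104.5 tilt z [-0.0043  0.0246 -0.9997] F [-0.4 -0.1  0.3] w 0.0434 t 8.35
```

```bash
python3 -m jog '[[-0.1,0,1.5,0,0.5],[-0.1,0,2,0,0.5],[0,0,2,0,0.5],[0,0,1.5,0,0.5],[0,0,1,0,0.5],[0,0,0.5,0,0.5],[0,0,0,0,0.5],[0,0,0,0,0.5],[0,0,0,0,0.5],[0,0,0,0,0.5]]'; python3 - <<'E'
from h import *
todo([.474,.2515,.09])
c=cam('wrist');save(c,'w5.png')
print([proj(c,np.array([.474,.2515,z])) for z in(.096,.05)])
E
```

```text
time: 9.35
ee_pos: [0.4743, 0.2524, 0.1323]
eef_rot: [-0.126, 0.992, 0.011, -0.002]
ft_force: [-0.3, 0.8, 0.4]
width: 0.0436
tool shift cm [ 0.05 -0.18  4.22] pos [0.4743 0.2524 0.1323] jaw deg 104.5 tilt z [-0.0063  0.0217 -0.9997] F [-0.3  0.8  0.4] w 0.0436 t 9.35
[(np.float64(273.166482997147), np.float64(248.68619704032633)), (np.float64(272.88022949306327), np.float64(220.30104253929545))]
```

View pics/w5.png

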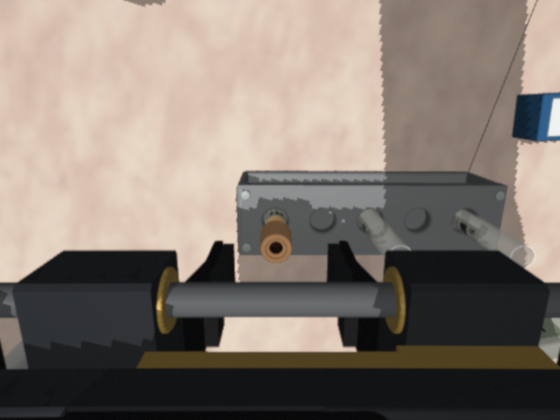

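The cap top is at (276,247), between the finger tips and within 3 px of prediction. Descending and gripping.

```bash
python3 -m jog '[[0,0,1,0,0.5],[0,0,1.2,0,0.5],[0,-0.1,1,0,0.5],[0,0,0.6,0,0.5],[0,0,0.3,0,0.5],[0,0,0,0,1],[0,0,0,0,1],[0,0,0,0,1],[0,0,0,0,1],[0,0,0,0,1]]' 25; python3 - <<'E'
from h import *
todo([.474,.252,.25])
E
```

```text
time: 10.4
ee_pos: [0.4744, 0.2525, 0.0879]
eef_rot: [-0.126, 0.992, 0.011, -0.002]
ft_force: [0.1, 0.3, -0.3]
width: 0.016
tool shift cm [  0.05   0.33 -16.21] pos [0.4744 0.2525 0.0879] jaw deg 104.5 tilt z [-0.0059  0.0221 -0.9997] F [ 0.1  0.3 -0.3] w 0.016 t 10.4
```

```bash
python3 -m jog '[[0,0,-0.5,0,1],[0,0,-1,0,1],[0,0,-1.5,0,1],[0,0,-2,0,1],[0,0,-2.5,0,1],[0,0,-2.5,0,1],[0,0,-2.5,0,1],[0,0,-1.5,0,1],[0,0,-0.7,0,1],[0,0,0,0,1]]' 30; python3 - <<'E'
from h import *
todo([.4725,-.0378,.2])
E
```

```text
time: 11.4
ee_pos: [0.4755, 0.2487, 0.2482]
eef_rot: [-0.126, 0.992, 0.012, 0.001]
ft_force: [-0.2, -0.7, -0.3]
width: 0.0162
tool shift cm [  7.45 -27.78   4.1 ] pos [0.4755 0.2487 0.2482] jaw deg 104.4 tilt z [-0.0016  0.0249 -0.9997] F [-0.2 -0.7 -0.3] w 0.0162 t 11.4
```

```bash
python3 -m jog '[[1.1,-2.0,0,0,1],[1.3,-3.2,0,0,1],[1.2,-3.5,0,0,1],[0.9,-3.7,0.2,0,1],[0.9,-3.7,0.2,0,1],[0.8,-3.6,0.2,0,1],[0.6,-3.2,0.2,0,1],[0.5,-2.2,0.2,0,1],[0,-1.2,0,0,1],[0,0,0,0,1]]'; python3 - <<'E'
from h import *
import pickle
todo([.4725,-.0378,.2])
W={}
for n in('top','scene','wrist'):
    W[n]=cam(n);save(W[n],n+'6.png')
pickle.dump(W,open('W6.pkl','wb'))
a,b,c=[cv2.imread(f'pics/{n}6.png') for n in('top','scene','wrist')]
o=np.zeros((600,800,3),np.uint8)
o[:300,:400]=cv2.resize(a[150:225,260:360],None,fx=4,fy=4,interpolation=2)
o[300:,:400]=cv2.resize(b[175:250,255:355],None,fx=4,fy=4,interpolation=2)
o[:300,400:]=cv2.resize(c,(400,300))
cv2.imwrite('pics/m6.png',o);todo([.4725,-.0378,.2])
E
```

```text
time: 12.4
ee_pos: [0.4654, -0.0342, 0.2235]
eef_rot: [-0.127, 0.992, 0.012, -0.004]
ft_force: [-1.3, 0.2, -0.4]
width: 0.0164
tool shift cm [-0.61 -0.59  2.33] pos [ 0.4654 -0.0342  0.2235] jaw deg 104.5 tilt z [-0.0112  0.0229 -0.9997] F [-1.3  0.2 -0.4] w 0.0164 t 12.4
tool shift cm [-0.53 -0.84  2.36] pos [ 0.4655 -0.0315  0.2238] jaw deg 104.8 tilt z [-0.011   0.0235 -0.9997] F [-0.5  0.3 -0.2] w 0.0162 t 12.55
```

View pics/m6.png

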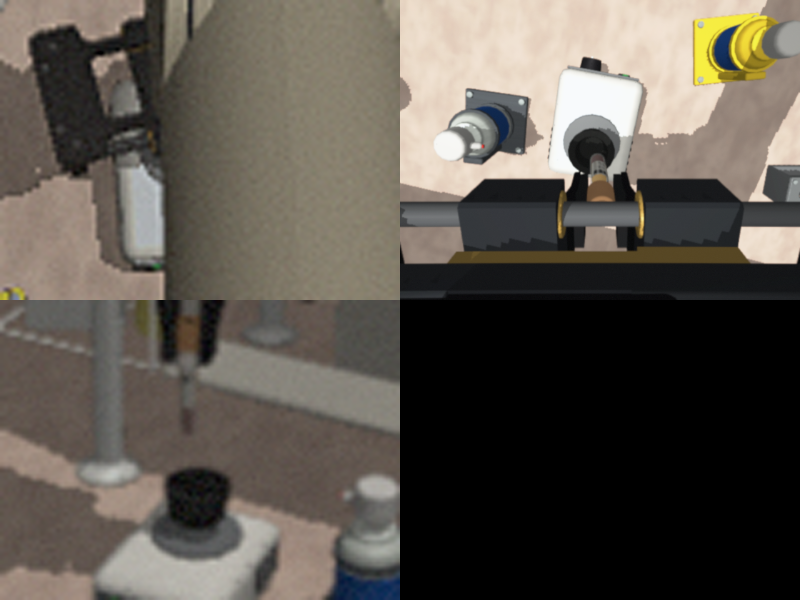

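The wrist view (right panel) shows the tube foot at full-image (277,217), over the rear of the cup at about (268,210). The scene view has the foot at (302,208), above the cup rim at (304,220).

```bash
python3 - <<'E'
from h import *
import pickle
W=pickle.load(open('W6.pkl','rb'))
p,e=tri(W['scene'],(302,208),W['wrist'],(277,217));print('foot',p,e,'cup wrist',plane(W['wrist'],(593-400)*1.4,150*1.4,.099))
todo([.4734,-.0397,.2])
E
```

```text
foot [ 0.46244095 -0.03291276  0.14341163] 0.004151544778216025 cup wrist [ 0.47067942 -0.03315872  0.099     ]
tool shift cm [-0.57 -1.05  2.35] pos [ 0.4655 -0.0315  0.2238] jaw deg 104.8 tilt z [-0.011   0.0235 -0.9997] F [-0.5  0.3 -0.2] w 0.0162 t 12.55
```

```bash
python3 -m jog '[[-0.3,-0.5,0.3,0,1],[-0.2,-0.3,0.5,0,1],[0,0,0.5,0,1],[0,0,0.3,0,1],[0,0,0.2,0,1],[0,0,0,0,1],[0,0,0,0,1],[0,0,0,0,1],[0,0,0,0,1],[0,0,0,0,1]]'; python3 - <<'E'
from h import *
todo([.4734,-.0397,.165])
c=cam('wrist');save(c,'w7.png')
print(proj(c,np.array([.4725,-.0378,.099])))
E
```

```text
time: 13.55
ee_pos: [0.4727, -0.0347, 0.2036]
eef_rot: [-0.131, 0.991, 0.013, -0.004]
ft_force: [-0.1, 0.9, 0.0]
width: 0.0162
tool shift cm [ 0.04 -0.6   3.84] pos [ 0.4727 -0.0347  0.2036] jaw deg 105.1 tilt z [-0.0117  0.0237 -0.9996] F [-0.1  0.9  0. ] w 0.0162 t 13.55
(np.float64(269.15081443428585), np.float64(210.03633356640844))
```

View pics/w7.png

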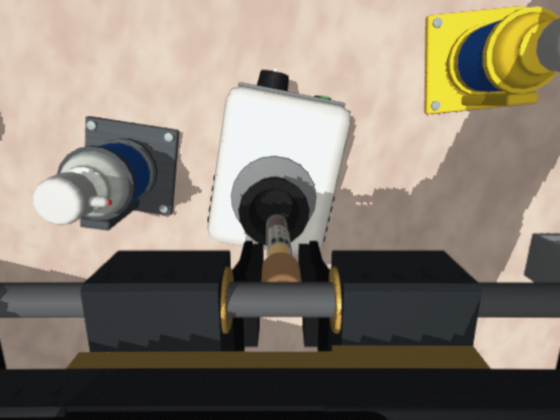

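The rim centre is about (277,211) against a prediction of (269,210), so the tool-relative y needs another check. I'll compare the expected and observed foot in the wrist and scene views.

```bash
python3 - <<'E'
from h import *
c=cam('wrist');s=cam('scene');save(s,'s7.png')
st=r.read_state();R=Rn.from_quat(st['eef_rot']).as_matrix();f=st['ee_pos']+.08*R[:,2]
print('foot',f.round(4),'exp wrist',proj(c,f),'cap mid',proj(c,st['ee_pos']+.0*R[:,2]),'exp scene',proj(s,f))
print('rim wrist->',plane(c,277.5,211,.099).round(4),'scene rim',plane(s,304.5,219.5,.099).round(4), 'tri',tri(c,(277.5,211),s,(304.5,219.5)))
a=cv2.imread('pics/w7.png')[140:300,200:360];b=cv2.imread('pics/s7.png')[180:240,275:335]
o=np.hstack([cv2.resize(a,(400,400),interpolation=2),cv2.resize(b,(400,400),interpolation=2)]);cv2.imwrite('pics/m7.png',o)
todo([.4734,-.0397,.165])
E
```

```text
foot [ 0.4717 -0.0328  0.1235] exp wrist (np.float64(277.1173548574525), np.float64(221.89790767133243)) cap mid (np.float64(275.46323825354875), np.float64(283.29570018827576)) exp scene (np.float64(302.73034702307945), np.float64(212.80829215775174))
rim wrist-> [ 0.4717 -0.0321  0.099 ] scene rim [ 0.4781 -0.0355  0.099 ] tri (array([ 0.47263018, -0.034957  ,  0.10144808]), np.float64(0.0061017811281805084))
tool shift cm [ 0.03 -0.6   3.84] pos [ 0.4726 -0.0347  0.2035] jaw deg 105.1 tilt z [-0.0118  0.0237 -0.9996] F [ 0.4 -1.  -0. ] w 0.0163 t 13.7
```

View pics/m7.png

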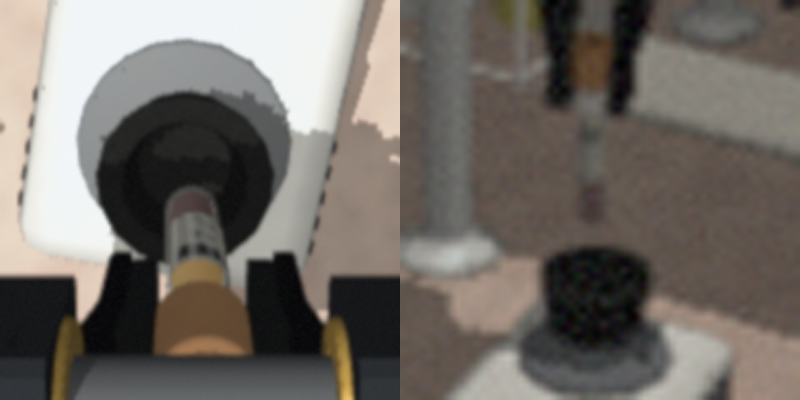

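The foot is about 3 mm to +y of the cup centre. The estimates agree to about 2 mm, with 6.5 mm of clearance. Nudge and descend to just above the rim.

```bash
python3 -m jog '[[0,-0.3,0.2,0,1],[0,-0.1,0.3,0,1],[0,0,0.3,0,1],[0,0,0.2,0,1],[0,0,0.2,0,1],[0,0,0,0,1],[0,0,0,0,1],[0,0,0,0,1],[0,0,0,0,1],[0,0,0,0,1]]'; python3 - <<'E'
from h import *
st=r.read_state();R=Rn.from_quat(st['eef_rot']).as_matrix();print('foot',(st['ee_pos']+.08*R[:,2]).round(4))
f=st['ee_pos']+.08*R[:,2]
todo(st['ee_pos']+np.array([.4723,-.0358,.079])-f)
E
```

```text
time: 14.7
ee_pos: [0.4736, -0.0386, 0.1902]
eef_rot: [-0.131, 0.991, 0.013, -0.004]
ft_force: [-0.4, 0.7, -0.4]
width: 0.016
foot [ 0.4726 -0.0368  0.1102]
tool shift cm [-0.01  0.02  3.12] pos [ 0.4736 -0.0386  0.1902] jaw deg 105.1 tilt z [-0.012   0.0237 -0.9996] F [-0.4  0.7 -0.4] w 0.016 t 14.7
```

```bash
python3 -m jog '[[0,0,0.3,0,1],[0,0,0.5,0,1],[0,0,0.5,0,1],[0,0,0.5,0,1],[0,0,0.4,0,1],[0,0,0.2,0,1],[0,0,0.1,0,1],[0,0,0,0,1],[0,0,0,0,1],[0,0,0,0,1]]'; python3 - <<'E'
from h import *
todo([.4723,-.0358,.153])
E
```

```text
time: 15.7
ee_pos: [0.4731, -0.038, 0.1627]
eef_rot: [-0.131, 0.991, 0.012, -0.005]
ft_force: [-0.0, 0.9, -0.8]
width: 0.0162
tool shift cm [0.01 0.21 0.98] pos [ 0.4731 -0.038   0.1627] jaw deg 105.1 tilt z [-0.0124  0.0236 -0.9996] F [-0.   0.9 -0.8] w 0.0162 t 15.7
```

```bash
python3 -m jog '[[0,0,0.1,0,1],[0,0,0.1,0,1],[0,0,0.1,0,1],[0,0,0.1,0,1],[0,0,0.1,0,1],[0,0,0,0,1],[0,0,0,0,1],[0,0,0,0,1],[0,0,0,0,1],[0,0,0,0,1]]' 40
```

```text
time: 16.7
ee_pos: [0.4737, -0.0377, 0.1583]
eef_rot: [-0.131, 0.991, 0.013, -0.004]
ft_force: [-0.0, 0.5, 1.5]
width: 0.0158
```

Contact at the expected height (2 N threshold). Pressing on.

```bash
python3 -m jog '[[0,0,0.2,0,1],[0,0,0.2,0,1],[0,0,0.1,0,1],[0,0,0.1,0,1],[0,0,0,0,1],[0,0,0,0,1],[0,0,0,0,1],[0,0,0,0,1],[0,0,0,0,1],[0,0,0,0,1]]'; python3 - <<'E'
from h import *
for _ in range(3): todo([.4723,-.0358,.153]); cam('scene')
E
```

```text
time: 17.7
ee_pos: [0.4749, -0.0375, 0.1534]
eef_rot: [-0.131, 0.991, 0.013, -0.002]
ft_force: [-1.2, 0.3, 5.0]
width: 0.016
tool shift cm [0.21 0.23 0.04] pos [ 0.4749 -0.0375  0.1534] jaw deg 105.1 tilt z [-0.0078  0.025  -0.9997] F [-1.2  0.3  5. ] w 0.016 t 17.7
tool shift cm [0.21 0.23 0.05] pos [ 0.4749 -0.0375  0.1534] jaw deg 105.1 tilt z [-0.0078  0.025  -0.9997] F [-1.3  0.2  4.1] w 0.0161 t 17.75
tool shift cm [0.21 0.23 0.05] pos [ 0.4749 -0.0375  0.1534] jaw deg 105.1 tilt z [-0.0078  0.025  -0.9997] F [-2.   0.   5.4] w 0.0166 t 17.8
```

Force suggests about 4.5 mm and geometry about 5.6 mm. I'll average the force and track the cup's sub-pixel shift in the scene view against the rest images.

```bash
cat > chk.py <<'E'
from h import *
F=[];I=[];Z=[]
for _ in range(16):
    c=cam('scene');I.append(c['pixels'].astype(float));s=r.read_state();F.append(s['ft_force']);Z.append(s['ee_pos'][2])
print('F',np.mean(F,0).round(2),'sd',np.std(F,0).round(2),'z',np.mean(Z).round(5),'w',s['width'])
now=np.mean(I,0).mean(2)
ref=np.mean([cv2.imread('pics/'+f).astype(float) for f in('scene0.png','s3.png','s4.png','s7.png')],0).mean(2)
np.save('now.npy',now);cv2.imwrite('pics/now.png',np.mean(I,0)[...,::-1])
p=lambda z:np.array(proj(c,np.array([.4723,-.0365,z])))
print('px for 6mm',p(.099)-p(.093),'rim',p(.099),'under',p(.075))
u=p(.09)
x=int(round(u[0]))
for n,i in(('ref',ref),('now',now)):
    print(n,i[212:242,x-4:x+5].mean(1).round(0).astype(int).tolist())
E
python3 chk.py
```

```text
F [-1.22  0.09  5.28] sd [0.32 0.5  0.43] z 0.1534 w 0.015971681028012663
px for 6mm [ 0.03137122 -1.79660535] rim [303.83939306 220.47803676] under [303.71500745 227.61036166]
ref [82, 84, 85, 85, 76, 42, 22, 20, 20, 20, 19, 21, 23, 23, 18, 19, 19, 18, 18, 27, 46, 61, 63, 71, 83, 85, 82, 107, 163, 176]
now [78, 85, 86, 80, 80, 85, 79, 59, 55, 55, 52, 44, 41, 37, 28, 21, 19, 19, 19, 19, 22, 36, 56, 75, 93, 92, 83, 108, 165, 179][ WARN:0@28.227] global loadsave.cpp:1063 imwrite_ Unsupported depth image for selected encoder is fallbacked to CV_8U.
```

Force gives 5.0 mm, image about 5.0 mm and geometry 5.6 mm, so a touch more is needed.

```bash
python3 -m jog '[[0,0,0.1,0,1],[0,0,0,0,1],[0,0,0,0,1],[0,0,0,0,1],[0,0,0,0,1],[0,0,0,0,1],[0,0,0,0,1],[0,0,0,0,1],[0,0,0,0,1],[0,0,0,0,1]]'; cat >> chk.py <<'E'
def edge(i,a,b,lv,lo,hi,up):
    q=i[lo:hi,a:b].mean(1)
    for k in range(len(q)-1):
        if (q[k]-lv)*(q[k+1]-lv)<=0 and (q[k]>q[k+1])==up: return lo+k+(q[k]-lv)/(q[k]-q[k+1])
for a,b in((296,299),(309,312)): print('top edge',[edge(i,a,b,50,212,230,True) for i in(ref,now)])
for a,b in((299,303),(303,308)): print('bottom',[edge(i,a,b,45,225,240,False) for i in(ref,now)])
E
python3 chk.py 2>/dev/null
```

```text
time: 19.65
ee_pos: [0.4752, -0.0375, 0.1534]
eef_rot: [-0.131, 0.991, 0.013, -0.002]
ft_force: [-1.8, 0.4, 4.6]
width: 0.0158
F [-1.3   0.06  5.1 ] sd [0.39 0.38 0.41] z 0.15341 w 0.016041381994295643
px for 6mm [ 0.03137122 -1.79660535] rim [303.83939306 220.47803676] under [303.71500745 227.61036166]
ref [82, 84, 85, 85, 76, 42, 22, 20, 20, 20, 19, 21, 23, 23, 18, 19, 19, 18, 18, 27, 46, 61, 63, 71, 83, 85, 82, 107, 163, 176]
now [79, 86, 86, 81, 82, 86, 79, 59, 54, 54, 51, 44, 41, 38, 29, 21, 19, 19, 20, 19, 21, 36, 56, 75, 93, 92, 83, 109, 165, 179]
top edge [np.float64(218.74786324786325), np.float64(220.71843003412968)]
top edge [np.float64(217.97113402061856), np.float64(219.67109929078015)]
bottom [np.float64(231.7059585492228), np.float64(233.23889875666075)]
bottom [np.float64(232.0388726919339), np.float64(233.588910978573)]
```

```bash
python3 -m jog '[[0,0,0.1,0,1],[0,0,0.15,0,1],[0,0,0,0,1],[0,0,0,0,1],[0,0,0,0,1],[0,0,0,0,1],[0,0,0,0,1],[0,0,0,0,1],[0,0,0,0,1],[0,0,0,0,1]]';python3 chk.py 2>/dev/null | grep -v '\[8\|\[7'
```

```text
time: 21.45
ee_pos: [0.4757, -0.0374, 0.1525]
eef_rot: [-0.131, 0.991, 0.014, -0.001]
ft_force: [-2.9, -0.3, 5.2]
width: 0.0159
F [-1.49 -0.    5.85] sd [0.36 0.29 0.44] z 0.15252 w 0.015689636278701898
px for 6mm [ 0.03137122 -1.79660535] rim [303.83939306 220.47803676] under [303.71500745 227.61036166]
top edge [np.float64(218.74786324786325), np.float64(220.97436370343047)]
top edge [np.float64(217.97113402061856), np.float64(219.93392763502885)]
bottom [np.float64(231.7059585492228), np.float64(233.4811516770555)]
bottom [np.float64(232.0388726919339), np.float64(233.8794282162834)]
```

Force 5.85 N and the bottom-edge shift (6.0 mm) both put it at half travel. Holding here.

```bash
Z='hold'; python3 -m jog '[[0,0,0,0,1],[0,0,0,0,1],[0,0,0,0,1],[0,0,0,0,1],[0,0,0,0,1],[0,0,0,0,1],[0,0,0,0,1],[0,0,0,0,1],[0,0,0,0,1],[0,0,0,0,1]]'; python3 -m jog '[[0,0,0,0,1],[0,0,0,0,1],[0,0,0,0,1],[0,0,0,0,1],[0,0,0,0,1],[0,0,0,0,1],[0,0,0,0,1],[0,0,0,0,1],[0,0,0,0,1],[0,0,0,0,1]]'; python3 chk.py 2>/dev/null | grep -v '\[8\|\[7'; python3 - <<'E'
from h import *
c=cam('wrist');save(c,'w9.png');a=cv2.imread('pics/w9.png')[140:300,200:360];b=cv2.imread('pics/now.png')[180:240,275:335]
cv2.imwrite('pics/m9.png',np.hstack([cv2.resize(a,(400,400),interpolation=2),cv2.resize(b,(400,400),interpolation=2)]))
E
```

```text
time: 23.25
ee_pos: [0.4754, -0.0376, 0.1533]
eef_rot: [-0.131, 0.991, 0.014, -0.002]
ft_force: [-2.4, -0.3, 5.2]
width: 0.016
time: 24.25
ee_pos: [0.4752, -0.0377, 0.1537]
eef_rot: [-0.13, 0.991, 0.014, -0.002]
ft_force: [-0.9, 0.3, 5.7]
width: 0.0161
F [-1.42  0.06  5.11] sd [0.64 0.44 0.45] z 0.15367 w 0.016194343228696475
px for 6mm [ 0.03137122 -1.79660535] rim [303.83939306 220.47803676] under [303.71500745 227.61036166]
top edge [np.float64(218.74786324786325), np.float64(220.74030110017372)]
top edge [np.float64(217.97113402061856), np.float64(219.66200119118523)]
bottom [np.float64(231.7059585492228), np.float64(233.11368987554658)]
bottom [np.float64(232.0388726919339), np.float64(233.53806604706347)]
```

View pics/m9.png

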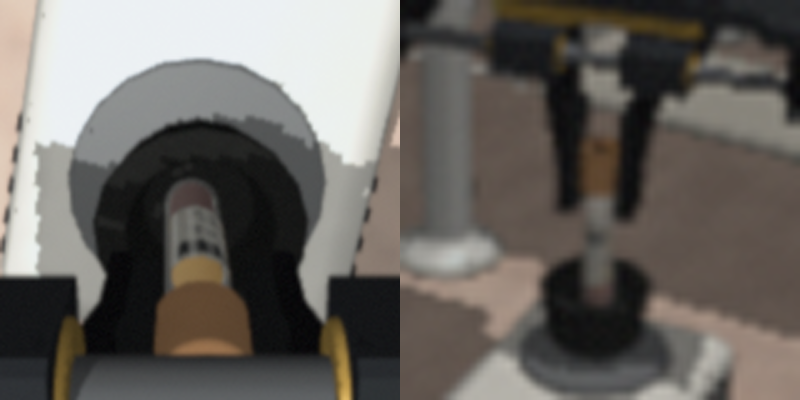

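The tube stands in the cup, upright and held by its cap. Zero rows let the push sag by 1.2 mm, so I'll press back to half and hold with small compensating rows. The last target also holds during camera calls.

```bash
python3 -m jog '[[0,0,0.15,0,1],[0,0,0.15,0,1],[0,0,0.03,0,1],[0,0,0.02,0,1],[0,0,0.01,0,1],[0,0,0.01,0,1],[0,0,0.01,0,1],[0,0,0.01,0,1],[0,0,0.01,0,1],[0,0,0.01,0,1]]';python3 chk.py 2>/dev/null | grep -v '\[8\|\[7'
```

```text
time: 26.1
ee_pos: [0.4762, -0.0374, 0.1512]
eef_rot: [-0.131, 0.991, 0.015, -0.001]
ft_force: [-2.2, -0.5, 7.1]
width: 0.0161
F [-1.84 -0.01  6.94] sd [0.55 0.51 0.53] z 0.15124 w 0.015983357876392126
px for 6mm [ 0.03137122 -1.79660535] rim [303.83939306 220.47803676] under [303.71500745 227.61036166]
top edge [np.float64(218.74786324786325), np.float64(221.47004103967168)]
top edge [np.float64(217.97113402061856), np.float64(220.27820211515865)]
bottom [np.float64(231.7059585492228), np.float64(233.99914138523184)]
bottom [np.float64(232.0388726919339), np.float64(234.09578647879692)]
```

```bash
python3 -m jog '[[0,0,-0.05,0,1],[0,0,-0.02,0,1],[0,0,0.0,0,1],[0,0,0.005,0,1],[0,0,0.005,0,1],[0,0,0.005,0,1],[0,0,0.005,0,1],[0,0,0.005,0,1],[0,0,0.005,0,1],[0,0,0.005,0,1]]';python3 chk.py 2>/dev/null | grep -v '\[8\|\[7'
```

```text
time: 27.9
ee_pos: [0.4759, -0.0375, 0.1523]
eef_rot: [-0.13, 0.991, 0.015, -0.001]
ft_force: [-1.7, 0.2, 5.5]
width: 0.0159
F [-1.68 -0.02  5.86] sd [0.49 0.5  0.28] z 0.1523 w 0.01604995009696509
px for 6mm [ 0.03137122 -1.79660535] rim [303.83939306 220.47803676] under [303.71500745 227.61036166]
top edge [np.float64(218.74786324786325), np.float64(221.27009816927568)]
top edge [np.float64(217.97113402061856), np.float64(220.00185931205453)]
bottom [np.float64(231.7059585492228), np.float64(233.613858165257)]
bottom [np.float64(232.0388726919339), np.float64(233.91732367355635)]
```

At half travel: 5.9 N, image 6.2 mm, height 6 mm. I'll hold more than 2 s on this target using camera calls (clock runs, target kept), then re-check.

```bash
python3 - <<'E'
from h import *
z=[];f=[]
t0=r.read_state()['time']
for k in range(52):
    cam('scene');s=r.read_state();z.append(s['ee_pos'][2]);f.append(s['ft_force'][2])
print(t0,s['time'],'z',min(z),max(z),'F',np.mean(f[:26]),np.mean(f[26:]),s['width'],np.abs(s['joint_vel']).max())
c=cam('scene');save(c,'end.png')
a=cv2.imread('pics/scene0.png').astype(int);b=cv2.imread('pics/end.png').astype(int)
for n,(x,y,w,h) in dict(beaker=(388,250,30,36),dropper=(422,240,22,40),sprayer=(330,215,35,50),timer_glass=(188,185,22,30)).items():
    print(n,np.abs(a-b)[y:y+h,x:x+w].mean().round(1))
print(r.close_job())
E
```

```text
28.7 31.3 z 0.15227535680703544 0.1523196561559238 F 5.965149539634121 5.800251493726012 0.01572764245859699 0.0013054468898585836
beaker 7.3
dropper 5.9
sprayer 5.9
timer_glass 22.3
the job is handed in; nothing more can be done
None
```

The job is handed in at about 31 s of the 51 s allowed, with the tube still held pressed in the cup.

- **Spray:** I pushed the white cap of the blue-banded can down to its stop, and a picture showed it sprung back up. At the stop the wrist force reached at least 78 N. That is more than I wanted, but under the 120 N limit. It was pressed with the fingertips, not the gripper body.
- **Tube:** I took the orange-capped tube by its cap and stood it in the rubber cup, tilted about 1.5°.
- **Press:** On the way the cup was pressed once to about 7.3 mm and sagged once to about 5 mm; I corrected both. For the last 3.4 s before handing in, the target did not change. Over the last 2.6 s of that the tool height stayed constant to 0.05 mm.

| Check of the final press | Sink of the cup |
|---|---|
| Push of about 5.9 N | about 5.9 mm |
| Tool height since first contact | 6 to 6.7 mm |
| Cup's lower edge in the scene camera | about 6.3 mm |
| Cup's rim edge in the scene camera | 7 to 8 mm |

The rim figure disagrees with the others. I trusted it least, because that edge blurs once the tube is in.

**Left alone:** The before/after picture difference was small at the beaker, dropper and sprayer. It was larger (22 grey levels) at the timer and glass tubes. I put that down to the arm's changed position and shadow in that corner, but I did not confirm it with a picture. I never touched them.

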